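Lock the pressure curing unit and start programme 4-1

TASK

Close the lid of the pressure curing unit and secure it with the loose lock pin, pushed fully home through the fork and the lid's tongue. Then key in programme 4-1 and start it: press the four-pip key, then the one-pip key, then the round start key, each right down and let up again before the next. Press no other key, never press start on an unpinned lid, and leave the other things on the bench where they are.

Things in the scene. Friction and masses are not known exactly. Their poses are not given: they have to be found in the camera images.
- unit: Pressure curing unit, fixed: white housing 330 (x) x 385 (y) x 130 mm high. Steel vessel sunk in its left part (axis x 35, y 70 mm), key panel on its right (-y), pin fork in front of the vessel, lid hinge at the rear along y through x 170, y 70, z 163 mm. Origin: centre of the underside, on the bench; +x to its rear, away from the robot, +y to its left.
- lid (a joint): Hinge angle of the round aluminium lid (224 mm across, 0.8 kg), rad: 0 closed, growing as its front lifts. Starts ajar at 0.22 to 0.45 and stays where left (stiff hinge); 2 to 4 N down on the pad closes it; nothing latches it. Closed, its top parts (arch handle, gauge) stand up to 206 mm above the bench, 70 mm or more behind the pad's centre.
- lid_pad (a point): Centre of the flat top of the lid's front pad (56 x 46 mm), where the lid is pressed shut; it moves with the lid. With the lid closed it lies at x -63, y 70, z 179 mm of the unit's frame.
- fork (a point): Centre of the pin fork, on its hole axis (along y; axes as the unit's): unit frame x -120, y 70, z 165 mm. Two steel ears 8 mm thick, 36 mm wide, tops at 183 mm, 17 mm apart inside, 33 over all; the closed lid's 14 mm tongue lies between, holes in line. Holes 12 mm, chamfered. Beside the ears it is free down to the deck at 130 mm; the round lid starts 43 mm behind the axis.
- lock_pin: Loose steel lock pin, 50 to 90 g, lying on the bench left of the unit. Square knurled grip 18 x 18 mm from x = -42 to 0; round 10 mm shank from x = 0 to a tapered tip at x = +50 mm. Origin: at the shoulder between them, on the grip's underside, 9 mm below the axis; x to the tip, z up. Home, the shoulder meets the outer face of an ear; it may go in from either side.
- pin_mid (a point): Point on the pin's axis 16.5 mm ahead of the shoulder; it coincides with point fork when the pin is home.
- key_four_top (a point): Centre of the top of the key with four raised pips (24 mm square): near row, right. The pip keys form a two-by-two block: far row one (left), two (right); near row three (left), four (right); 50 mm apart left-right, 48 mm front-back. All key tops are 140 mm above the bench, 10 mm proud of the deck.
- key_one_top (a point): Centre of the top of the key with one raised pip (square, 24 mm): left column, far row.
- key_start_top (a point): Centre of the top of the start key, round, 34 mm, with a raised triangle: nearest row, left, in front of the three-pip key.
- key_four (a joint): Travel of the four-pip key, m: 0 up, 0.005 right down. All keys alike: spring return, 1.7 N to start moving, 4.7 N right down, moving straight down; a press counts from 3.5 mm.
- key_one (a joint): Travel of the one-pip key, m, as key_four.
- key_start (a joint): Travel of the start key, m, as key_four.
- key_two (a joint): Travel of the two-pip key (far row, right), not to be pressed.
- key_three (a joint): Travel of the three-pip key (near row, left), not to be pressed.
- key_stop (a joint): Travel of the stop key (square, 30 mm, raised square; nearest row, right, 50 mm from the start key), not to be pressed.
- stone_model: Loose: yellow dental stone model with a tooth arch, 55 x 48 x 32 mm, origin under its centre. Bystander, left of the unit, where a brass flask (100 mm across, 58 mm high, fixed) stands farther back.
- wax_plate: Loose: flat steel plate 75 x 55 x 6 mm with a crumb of wax, origin under its centre. Bystander, left of the unit, where a brass flask (100 mm across, 58 mm high, fixed) stands farther back.
- wax_knife: Loose: wax knife with wooden handle, 185 mm long along x, 16 mm thick, origin under the ferrule. Bystander, right of the unit.
- liquid_bottle: Loose: brown glass bottle, 60 mm across, 125 mm high, origin under its centre. Bystander, right front.

How it is judged (in metres and radians):
On the way, in this order (a step that is already met when the one before it is completed fails the run):
1. the lid is closed (value of joint lid below 0.02 rad), for 0.2 s.
2. the lock pin is fully home through fork and tongue (value of joint lid below 0.02 rad and y of pin_mid in the frame of fork between -0.003 and 0.003 m and distance between pin_mid and fork below 0.006 m and angle between the x axis of lock_pin and the y axis of fork, either way round below 0.12 rad), for 0.2 s.
3. the four-pip key is right down, all other keys up (value of joint key_four above 0.0035 m and value of joint each of key_one, key_two, key_three, key_start, key_stop below 0.0015 m), for 0.04 s.
4. the one-pip key is right down, all other keys up (value of joint key_one above 0.0035 m and value of joint each of key_two, key_three, key_four, key_start, key_stop below 0.0015 m), for 0.04 s.
5. the start key is right down, all other keys up (value of joint key_start above 0.0035 m and value of joint each of key_one, key_two, key_three, key_four, key_stop below 0.0015 m), for 0.04 s.
At the end, for the whole second after the job is handed in: The lid is closed (within 0.02 rad), the lock pin rests fully home (shoulder within 3 mm of the ear, through both ears and the tongue, at rest and released), the keys have been pressed in the order four, one, start (at least 3.5 mm of their 5 mm, the others up), and all keys are up again (all of step 2 and linear speed of lock_pin below 0.01 m/s and value of joint each of key_one, key_two, key_three, key_four, key_start, key_stop below 0.001 m); the robot touches nothing.
It fails at once if a wrong key (two, three or stop) is pressed more than 2.5 mm (value of joint any of key_two, key_three, key_stop above 0.0025 m).
It fails at once if start is pressed while the lid is not closed and pinned (value of joint key_start above 0.0025 m and not (value of joint lid below 0.02 rad and (y of pin_mid in the frame of fork between -0.003 and 0.003 m and distance between pin_mid and fork below 0.006 m and angle between the x axis of lock_pin and the y axis of fork, either way round below 0.12 rad))).
It fails at once if another thing on the bench is moved by more than 30 mm (distance of any of stone_model, wax_plate, wax_knife, liquid_bottle from where it was at the start of the episode above 0.03 m).
It also fails if it takes over 59 s, if anything falls off the work surface, if the arm or the gripper's body presses on something with over 40 N, if the wrist force passes 120 N, or if a joint passes its speed limit or range.

ROBOT

A 7-joint arm with a two-finger parallel gripper is mounted at the origin on the work surface. World frame = base frame: x ahead of the robot, y to its left, z up, the work surface at z = 0. Lengths are in mm, angles in rad, forces in N, time in s.
With the tool pointing down it reaches from about 425 to 950 mm from the base axis. Payload 4.7 kg.
Tool frame: the origin (TCP) lies where the fingers leave the gripper's body, on its centre line; the fingertips stand 70 mm ahead of it and the grasp point (between the pads) lies 51 mm ahead of it; z points along the fingers, y is the line along which they close (so a half turn about z gives the same grasp; the last joint's range is limited). The gripper opens to 87 mm and grips with 3 to 60 N. Pads are 19 mm wide; open, the fingers measure 117 mm over their backs; the gripper's body (75 mm by 190 mm) begins 51 mm behind the grasp point.
Start: joints at [-1.214, 0.469, -0.049, 1.532, 0.024, 1.141, -0.082], TCP at [253.965, 625.415, 292.273] pointing down, gripper open.
Joint ranges: [-2.59, 2.59], [-0.33, 1.99], [-1.39, 1.29], [0.1, 2.45], [-1.04, 4.18], [0.21, 1.99], [-2.66, 2.66]. Speed limits (rad/s): [2.57, 2.57, 3.14, 3.14, 3.14, 3.14, 3.14].

INTERFACE

Orientations are given as a unit quaternion [w, x, y, z].
In Python, from cell import readout, grab_frame, arm gives the robot as it stands. The module is installed in compiled form; this text tells all that it offers.
- The arm moves only by the tool arm_command, never from a script. Its argument "moves" is a list of rows, each an object with "hand": the closure, from -1 (fully open) to 1 (shut); "dp": the shift along the tool's x, y, z in mm, a list of three; "rotation": the turn, a rotation vector about the tool's x, y, z in rad, a list of three. A call has 1 to 8 rows; each row is the pose to reach, as a shift and turn from the pose commanded when the call began, along the tool's axes at that moment; what a row does not reach only later rows make up. A row lasts 1/10 s, in which the tool goes at most 50 mm and 8.59 degrees, less where a joint would pass 70% of its speed; a pose out of reach is approached as far as the arm can. A call with a gripper value outside its range is refused whole. The fingers move at their own pace and stop on an object; "grip_force" is the grip in N (left out, the last holds). Time passes only in rows, so rows that repeat a pose let the fingers close. It gives the time, the measured TCP pose, the force, the opening and the grip force at its end, in the units of the state.
- readout.read_state(): the state, without advancing time (a new reading comes with each control period).
- grab_frame(name): name is "scene" or "top" or "wrist"; returns a dict with "color" (420x560x3 uint8, red, green, blue), "fx", "fy", "cx", "cy" (pixels), "k1" (the pictures are not rectified: a ray, as slopes to the right and down, at radius r is drawn at 1 + k1 r^2 times it, then the intrinsics apply), "R" (3x3) and "t" (3): a world point X has camera coordinates R X + t; the wrist camera has in their place "T_tool_cam" (4x4, takes a point from camera to tool coordinates, whose origin is the TCP and whose axes are the flange's). Camera axes: x right, y down, z forward; pixel columns grow to the right and rows downward; lengths in mm; the calibration is good to about 2 mm. A picture is of the moment at which its call begins: read the wrist's pose just before it. There is no depth.
- arm.finish_job(): hands the job in; it is judged then, once.
The state is a dict: "t": time; "q": joint angles; "qvel": joint speeds; "effort": joint torques, N m; "position": TCP position; "tcp_rot": TCP orientation; "contact_force": force on the tool from outside, world axes, zero at the start; "torque": the same for the moment, N m; "grip_width": finger opening in mm; "grip_force": force on a finger pad.
Only numpy, scipy, OpenCV 4.12 (cv2) and the standard library are available. Lean on these libraries where they do the work, as an engineer would, in place of code of your own. Each camera call takes 0.05 s, during which the arm holds its last target. There are 200 camera calls.

## Working session

There is one attempt and no reset: what is moved stays moved. The work goes in short steps, Python scripts to look and compute and a tool call to move; the robot and the scene stay as the last step left them, time stands still between calls to the robot, and variables do not carry over. Pictures are saved under pics/ and viewed, at most 10 in all, crops included, and the job is handed in when it is done.

Besides the shell and the picture viewer there is one more tool, called after "Request:" as name(argument=value, ...) on one line, values as JSON. arm_command: Moves the arm, as the interface text tells. Its arguments: {"type":"object","properties":{"moves":{"type":"array","items":{"type":"object","properties":{"hand":{"type":"number"},"dp":{"type":"array","items":{"type":"number"}},"rotation":{"type":"array","items":{"type":"number"}}}}},"grip_force":{"type":"number"}},"required":["moves"]}

```bash
mkdir -p pics
cat > h.py <<'E'
import numpy as np, cv2
from cell import readout, grab_frame, arm
from scipy.spatial.transform import Rotation as Ro
def tcp():
    s=readout.read_state(); q=s['tcp_rot']; return np.array(s['position']),Ro.from_quat([q[1],q[2],q[3],q[0]]).as_matrix(),s
def grab(n):
    p,R,s=tcp(); f=grab_frame(n)
    if n=='wrist':
        T=np.array(f['T_tool_cam']); f['C']=R@T[:3,3]+p; f['A']=R@T[:3,:3]
    else:
        Rr=np.array(f['R']); f['A']=Rr.T; f['C']=-Rr.T@np.array(f['t'])
    return f
def save(f,n): cv2.imwrite(n,f['color'][:,:,::-1])
def ray(f,u,v):
    d=np.array([(u-f['cx'])/f['fx'],(v-f['cy'])/f['fy']]); x=d.copy()
    for _ in range(20): x=d/(1+f['k1']*(x@x))
    return f['A']@np.array([x[0],x[1],1.])
def onz(f,u,v,z):
    d=ray(f,u,v); return f['C']+d*(z-f['C'][2])/d[2]
def proj(f,X):
    c=f['A'].T@(np.array(X,float)-f['C']); x=c[:2]/c[2]; x=x*(1+f['k1']*(x@x)); return x*[f['fx'],f['fy']]+[f['cx'],f['cy']]
E
python3 - <<'E'
from h import *
import pickle
for n in('top','scene','wrist'):
    f=grab(n); save(f,f'pics/{n}0.png'); pickle.dump(f,open(n+'0.pkl','wb')); print(n,f['C'].round(),f['A'].round(2).tolist(),f['fx'],f['k1'])
p,R,s=tcp(); print(p,R.round(3),s['contact_force'],s['t'])
E
```

```text
top [ 488.  -10. 1200.] [[0.0, -1.0, 0.06], [-1.0, -0.0, 0.01], [-0.01, -0.06, -1.0]] 384.03339830714776 -0.030158045472414702
scene [1247.  705.  743.] [[-0.72, 0.34, -0.61], [0.7, 0.38, -0.61], [0.02, -0.86, -0.51]] 406.0696405393004 -0.05955731843721837
wrist [192. 650. 384.] [[0.38, 0.9, 0.23], [0.93, -0.36, -0.09], [-0.0, 0.25, -0.97]] 354.6261893667251 -0.08260894695842287
[253.84000403 625.08180381 291.43305616] [[-0.927  0.376 -0.001]
 [ 0.376  0.927 -0.001]
 [-0.    -0.002 -1.   ]] [-0.5191099   0.10394444 -0.28004456] 0.15
```

View pics/top0.png

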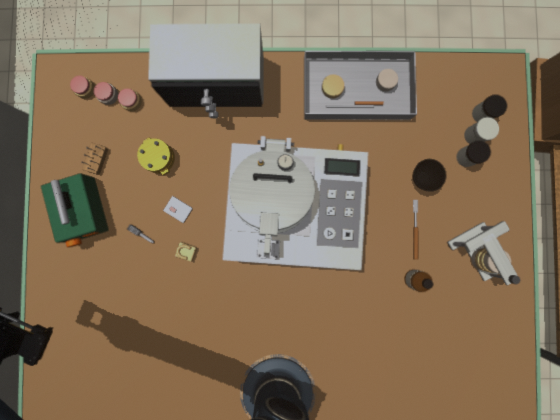

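View pics/scene0.png

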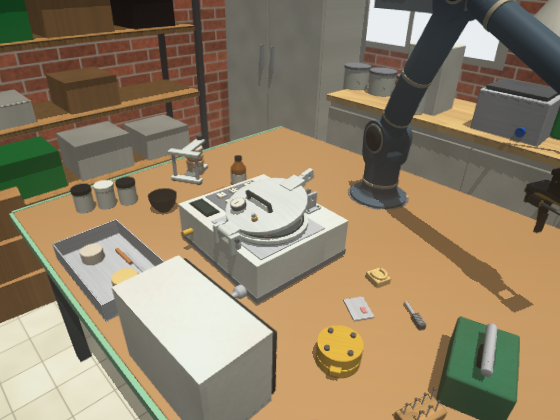

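The top view shows the unit around (297,206), the lid and fork around (268,240), and the pin around (140,234). The stone model is at (186,252) and the wax plate at (178,209). Next I'll zoom in on the unit and pin.

Run:
```python
import cv2,numpy as np
t=cv2.imread('pics/top0.png'); 
a=cv2.resize(t[130:280,215:380],None,fx=3.3,fy=3.3,interpolation=cv2.INTER_CUBIC)
b=cv2.resize(t[218:250,120:162],None,fx=6,fy=6,interpolation=cv2.INTER_CUBIC)
c=np.zeros((500,800,3),np.uint8); c[:a.shape[0],:a.shape[1]]=a; c[:b.shape[0],546:546+b.shape[1]]=b
s=cv2.imread('pics/scene0.png')[298:332,400:432]; s=cv2.resize(s,None,fx=7,fy=7,interpolation=cv2.INTER_CUBIC); c[230:230+s.shape[0],550:550+s.shape[1]]=s
cv2.imwrite('pics/crop0.png',c)
```

```text
(no output)
```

View pics/crop0.png

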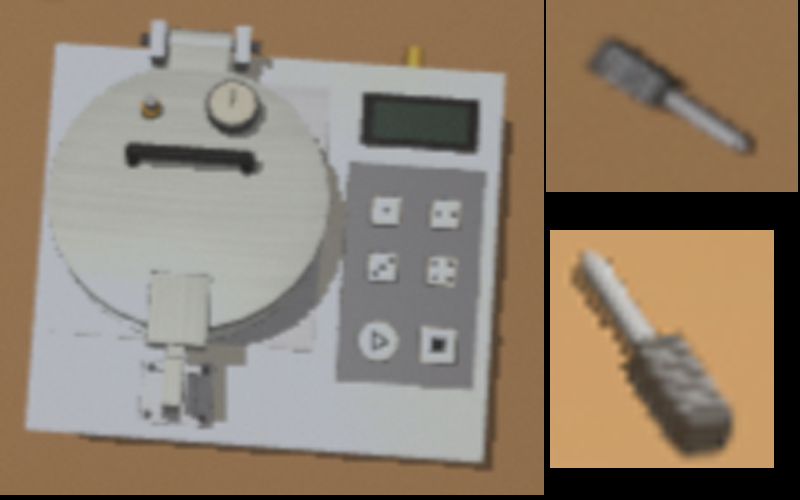

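```bash
cat > m0.py <<'E'
from h import *
import pickle
f=pickle.load(open('top0.pkl','rb'))
U=lambda p:(p[0]/3.3+215-.35,p[1]/3.3+130-.35)
C=[onz(f,*U(p),130)[:2] for p in[(57,44),(505,72),(487,463),(27,430)]]
print('corners',np.round(C,1).tolist(),[round(float(np.linalg.norm(C[i]-C[(i+1)%4])),1) for i in range(4)])
K=dict(one=(386,212),two=(446,214),three=(382,268),four=(442,271),start=(378,342),stop=(437,345))
K={k:onz(f,*U(v),140) for k,v in K.items()}
for k in K: print(k,K[k].round(1))
# rotate fit from keys
r=K['one']+K['three']-K['two']-K['four']; print('yaw keys LR',np.degrees(np.arctan2(-r[0],r[1])))
# subpixel refine of housing & pin
hsv=cv2.cvtColor(f['color'],cv2.COLOR_RGB2HSV)
m=((hsv[:,:,1]<60)&(hsv[:,:,2]>120)).astype(np.uint8); m[:, :215]=0;m[:,380:]=0;m[:138]=0;m[275:]=0
cs=max(cv2.findContours(cv2.morphologyEx(m,cv2.MORPH_CLOSE,np.ones((9,9))),0,1)[0],key=cv2.contourArea)
h=cv2.convexHull(cs); print('hull approx',cv2.approxPolyDP(h,4,True)[:,0].tolist())
sub=(hsv[218:250,120:162,1]<90).astype(np.uint8); ys,xs=np.nonzero(sub); print(len(xs))
P=np.array([onz(f,x+120,y+218,9)[:2] for x,y in zip(xs,ys)]); c=P.mean(0); w,v=np.linalg.eigh(np.cov(P.T)); d=v[:,1]; 
if d[1]>0:d=-d
t=(P-c)@d; print('pin c',c,'dir',d,'ext',t.min(),t.max(),'deg',np.degrees(np.arctan2(d[1],d[0])))
V=lambda p:(p[0]/6+120-91-.4,p[1]/6+218-.4)
for p in[(600,60),(665,97),(750,147)]: print(onz(f,*V(p),9).round(1))
# scene check
g=pickle.load(open('scene0.pkl','rb'))
for p in[(590,258),(652,340),(705,425)]: print('sc',onz(g,400+(p[0]-550)/7-.4,298+(p[1]-230)/7-.4,9).round(1))
E
python3 m0.py
```

```text
corners [[741.0, 131.8], [717.8, -251.4], [386.5, -233.2], [411.9, 153.1]] [383.9, 331.8, 387.1, 329.8]
one [ 596.3 -148.   140. ]
two [ 594.8 -198.3  140. ]
three [ 549.2 -144.4  140. ]
four [ 546.9 -194.6  140. ]
start [ 487.4 -140.9  140. ]
stop [ 485.1 -190.1  140. ]
yaw keys LR -2.156589522520048
hull approx [[231, 144], [290, 138], [367, 152], [361, 268], [224, 260]]
152
pin c [485.47998889 436.72067552] dir [-0.51586713 -0.85666861] ext -40.131598630833885 54.08576423822109 deg -121.05543297004239
[501.6 468.8   9. ]
[482.6 434.    9. ]
[456.9 388.7   9. ]
sc [458.6 390.5   9. ]
sc [479.6 428.5   9. ]
sc [502.9 462.6   9. ]
```

Request:
arm_command(moves=[{"hand": 1,"dp": [-471,-459,-110],"rotation": [0,0,1.247]},{"hand": 1,"dp": [-471,-459,-110],"rotation": [0,0,1.247]},{"hand": 1,"dp": [-471,-459,-110],"rotation": [0,0,1.247]},{"hand": 1,"dp": [-471,-459,-110],"rotation": [0,0,1.247]},{"hand": 1,"dp": [-471,-459,-110],"rotation": [0,0,1.247]},{"hand": 1,"dp": [-471,-459,-110],"rotation": [0,0,1.247]},{"hand": 1,"dp": [-471,-459,-110],"rotation": [0,0,1.247]},{"hand": 1,"dp": [-471,-459,-110],"rotation": [0,0,1.247]}])

```text
t: 0.95
position: [412.4, 261.9, 358.5]
tcp_rot: [-0.0, 0.714, 0.7, 0.0]
contact_force: [1.5, -0.4, 1.0]
grip_width: 30.8
grip_force: 0.0
```

```bash
python3 -c "
from h import *
p,R,s=tcp();print(p,R.round(3),s['q'],s['t'])
print('remaining tool',(R.T@(np.array([517,23,400])-p)).round(1), 'yaw y',np.degrees(np.arctan2(R[1,1],R[0,1])))"
```

```text
[412.4283144  261.90073254 358.50006507] [[ 0.021  1.    -0.   ]
 [ 1.    -0.021  0.   ]
 [ 0.    -0.    -1.   ]] [-0.92737955  0.09790652  0.30091758  1.88755316 -0.03197066  1.1605766
 -0.63602552] 0.95
remaining tool [-236.6  109.6  -41.6] yaw y -1.2007932313243623
```

Request:
arm_command(moves=[{"hand": 1,"dp": [-237,110,-42],"rotation": [0,0,0.04]},{"hand": 1,"dp": [-237,110,-42],"rotation": [0,0,0.04]},{"hand": 1,"dp": [-237,110,-42],"rotation": [0,0,0.04]},{"hand": 1,"dp": [-237,110,-42],"rotation": [0,0,0.04]},{"hand": 1,"dp": [-237,110,-42],"rotation": [0,0,0.04]},{"hand": 1,"dp": [-237,110,-42],"rotation": [0,0,0.04]},{"hand": 1,"dp": [-237,110,-42],"rotation": [0,0,0.04]}])

```text
t: 1.65
position: [519.1, 22.3, 400.5]
tcp_rot: [0.001, 0.728, 0.685, 0.0]
contact_force: [-0.9, 1.1, 0.8]
grip_width: 0.2
grip_force: 0.0
```

```bash
python3 -c "
from h import *
import pickle
p,R,s=tcp();print(p,R.round(4).tolist(),s['t'],s['contact_force'],s['grip_width'])
f=grab('wrist');pickle.dump(f,open('w1.pkl','wb'));c=cv2.resize(f['color'],(784,588),interpolation=cv2.INTER_CUBIC);cv2.imwrite('pics/w1.png',c[:,:,::-1]);print(f['C'])"
```

```text
[519.11354813  22.29106237 400.51384851] [[0.0611, 0.9981, 0.0008], [0.9981, -0.0611, -0.0007], [-0.0006, 0.0009, -1.0]] 1.65 [-0.9420173   1.10532523  0.82235893] 0.18211160601428328
[523.54933463  88.66395305 492.95047405]
```

View pics/w1.png

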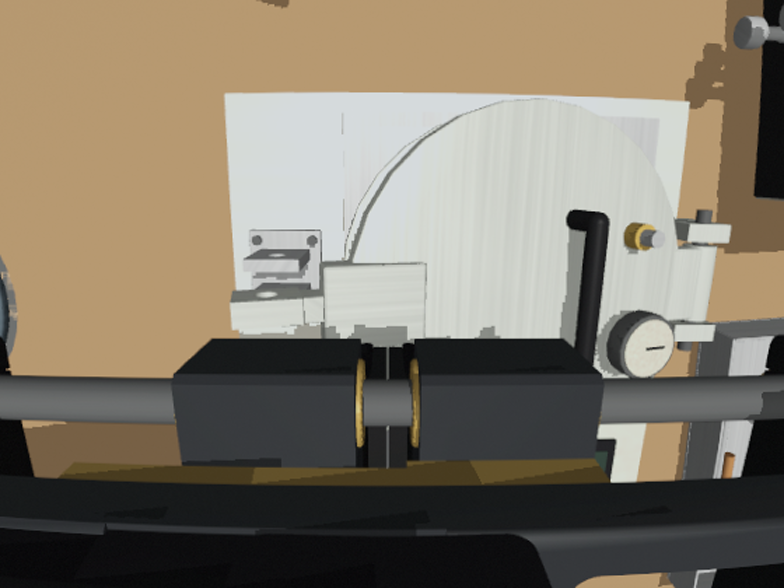

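The wrist view has image right as +x. The housing's left corners are at (225,94) and (690,102), the left ear's top at (245–310, 251–270), and the pad at (325–425, 263). I'll check these against the model pose.

Run:
```python
from h import *
import pickle
f=pickle.load(open('w1.pkl','rb'))
a=onz(f,225/1.4,94/1.4,130);b=onz(f,690/1.4,102/1.4,130)
d=b-a;print(a,b,np.linalg.norm(d),'yaw',np.degrees(np.arctan2(d[1],d[0])))
y=np.arctan2(d[1],d[0])
c,s=np.cos(y),np.sin(y);M=np.array([[c,-s],[s,c]])
print('centre est wrist',(a[:2]+b[:2])/2-M@[0,192.5])
cen=np.array([564.3,-49.9]);yy=np.radians(-3.5);M=np.array([[np.cos(yy),-np.sin(yy)],[np.sin(yy),np.cos(yy)]])
for X in[(-102,86.5,183),(-102,78.5,183),(-138,86.5,183),(-138,78.5,183),(-165,192.5,130),(165,192.5,130)]:
    w=np.r_[cen+M@X[:2],X[2]];print(X,w.round(1),(proj(f,w)*1.4).round(0))
```

```text
[414.70348497 152.37547332 130.        ] [744.05492926 130.67818482 130.        ] 330.06536652776407 yaw -3.769132630450833
centre est wrist [566.72496205 -50.55679876]
(-102, 86.5, 183) [467.8  42.7 183. ] [303. 256.]
(-102, 78.5, 183) [467.3  34.7 183. ] [303. 269.]
(-138, 86.5, 183) [431.8  44.9 183. ] [246. 256.]
(-138, 78.5, 183) [431.3  36.9 183. ] [247. 269.]
(-165, 192.5, 130) [411.4 152.3 130. ] [220.  95.]
(165, 192.5, 130) [740.7 132.2 130. ] [686. 100.]
```

```bash
python3 -c "
import cv2
a=cv2.imread('pics/w1.png')[220:340,220:440];cv2.imwrite('pics/w1c.png',cv2.resize(a,None,fx=3.5,fy=3.5,interpolation=cv2.INTER_CUBIC))"
```

```text
(no output)
```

View pics/w1c.png

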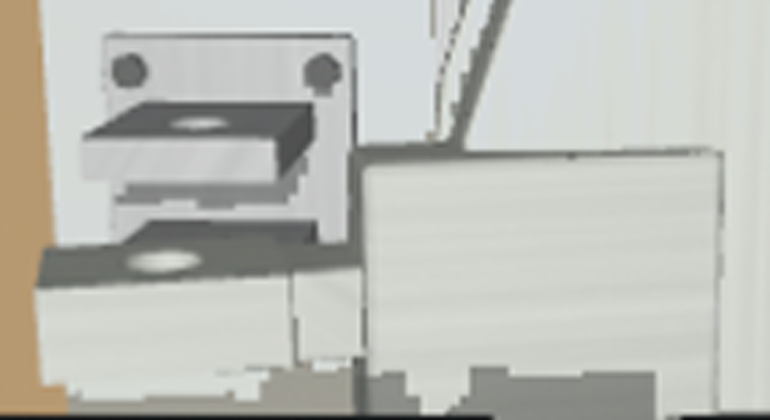

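Request:
arm_command(moves=[{"hand": 1,"dp": [0,0,30]},{"hand": 1,"dp": [0,0,55]},{"hand": 1,"dp": [0,0,75]},{"hand": 1,"dp": [0,0,95]},{"hand": 1,"dp": [0,0,115]},{"hand": 1,"dp": [0,0,130]},{"hand": 1,"dp": [0,0,142]},{"hand": 1,"dp": [0,0,148]}])

```text
validation failed for argument at $.mo...
```

Request:
arm_command(moves=[{"hand": 1,"dp": [0,0,2]},{"hand": 1,"dp": [0,0,4]},{"hand": 1,"dp": [0,0,5]},{"hand": 1,"dp": [0,0,5]}])

```text
validation failed for argument at $.mo...
```

Rotation is a required field, so I'll add it.

Request:
arm_command(moves=[{"hand": 1,"dp": [0,0,30],"rotation": [0,0,0]},{"hand": 1,"dp": [0,0,55],"rotation": [0,0,0]},{"hand": 1,"dp": [0,0,75],"rotation": [0,0,0]},{"hand": 1,"dp": [0,0,95],"rotation": [0,0,0]},{"hand": 1,"dp": [0,0,115],"rotation": [0,0,0]},{"hand": 1,"dp": [0,0,130],"rotation": [0,0,0]},{"hand": 1,"dp": [0,0,142],"rotation": [0,0,0]},{"hand": 1,"dp": [0,0,148],"rotation": [0,0,0]}])

```text
t: 2.5
position: [517.6, 27.4, 251.1]
tcp_rot: [-0.001, 0.725, 0.688, -0.001]
contact_force: [-2.7, 1.2, 3.2]
grip_width: 0.5
grip_force: 1.7
```

Request:
arm_command(moves=[{"hand": 1,"dp": [0,0,2],"rotation": [0,0,0]},{"hand": 1,"dp": [0,0,4],"rotation": [0,0,0]},{"hand": 1,"dp": [0,0,5],"rotation": [0,0,0]},{"hand": 1,"dp": [0,0,5],"rotation": [0,0,0]}])

```text
t: 2.9
position: [518.7, 26.1, 249.1]
tcp_rot: [-0.001, 0.726, 0.688, 0.001]
contact_force: [-5.7, 2.4, 12.3]
grip_width: 0.8
grip_force: 6.2
```

Request:
arm_command(moves=[{"hand": 1,"dp": [0,0,-1],"rotation": [0,0,0]},{"hand": 1,"dp": [0,0,-50],"rotation": [0,0,0]},{"hand": -0.4,"dp": [40,-5,-85],"rotation": [0,0,0]},{"hand": -0.4,"dp": [424,-47,-85],"rotation": [0,0,0.48]},{"hand": -0.4,"dp": [424,-47,-85],"rotation": [0,0,0.48]},{"hand": -0.4,"dp": [424,-47,-85],"rotation": [0,0,0.48]},{"hand": -0.4,"dp": [424,-47,-85],"rotation": [0,0,0.48]},{"hand": -0.4,"dp": [424,-47,-85],"rotation": [0,0,0.48]}])

```text
t: 3.7
position: [503.3, 305.1, 331.8]
tcp_rot: [0.0, 0.869, 0.494, 0.001]
contact_force: [0.5, -0.4, 1.1]
grip_width: 40.9
grip_force: 0.0
```

```bash
cat > go.py <<'E'
from h import *
import sys
# target x y z yaw(deg of tool y)
t=list(map(float,sys.argv[1:5])); p,R,s=tcp()
yaw=np.degrees(np.arctan2(R[1,1],R[0,1])); 
print('pos',p.round(1),'yaw',round(yaw,2),'t',s['t'],'w',round(s['grip_width'],1)); print('dp',(R.T@(np.array(t[:3])-p)).round(1),'rotz',np.radians(yaw-t[3]).round(3),'Rz',R[:,2].round(4))
E
python3 go.py 494.5 452 220 -31.2
```

```text
pos [503.3 305.1 331.8] yaw -30.73 t 3.7 w 40.9
dp [121.6 -82.8 111.9] rotz 0.008 Rz [ 2.1e-03  7.0e-04 -1.0e+00]
```

Request:
arm_command(moves=[{"hand": -0.4,"dp": [122,-83,112],"rotation": [0,0,0.008]},{"hand": -0.4,"dp": [122,-83,112],"rotation": [0,0,0.008]},{"hand": -0.4,"dp": [122,-83,112],"rotation": [0,0,0.008]},{"hand": -0.4,"dp": [122,-83,112],"rotation": [0,0,0.008]},{"hand": -0.4,"dp": [122,-83,112],"rotation": [0,0,0.008]},{"hand": -0.4,"dp": [122,-83,112],"rotation": [0,0,0.008]}])

```text
t: 4.3
position: [494.1, 450.6, 218.6]
tcp_rot: [0.001, 0.871, 0.492, -0.0]
contact_force: [0.7, -1.0, 0.4]
grip_width: 60.8
grip_force: 0.0
```

```bash
python3 go.py 494.5 452 60 -31.2; python3 -c "
from h import *
import pickle
f=grab('wrist');pickle.dump(f,open('w2.pkl','wb'));save(f,'pics/w2.png')"
```

```text
pos [494.1 450.6 218.6] yaw -31.06 t 4.3 w 60.8
dp [  1.5  -0.5 158.6] rotz 0.002 Rz [ 4.0e-04 -1.5e-03 -1.0e+00]
```

View pics/w2.png

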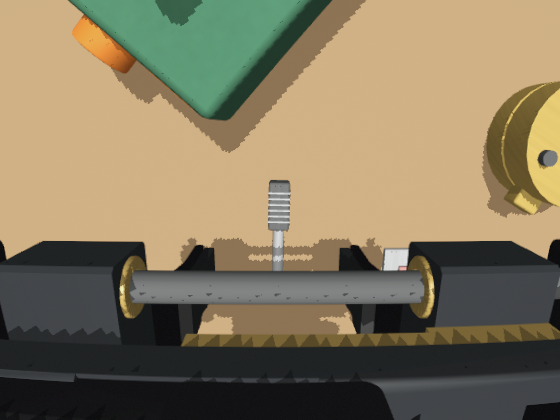

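Pin in the wrist view: grip at columns 268–290, rows 180–231 (shoulder at 231), with the shank running on to row ~270.

Run:
```python
from h import *
import pickle
f=pickle.load(open('w2.pkl','rb'))
print(f['C'])
g=cv2.cvtColor(f['color'],cv2.COLOR_RGB2HSV)[175:270,262:296,1]
for r in range(178,270,8):
    x=np.nonzero(g[r-175]<75)[0]+262; print(r,x.min() if len(x) else 0,x.max() if len(x) else 0,end='; ')
print()
for uv,z in[((279.5,180),18),((279.5,192),18),((279.5,180),0),((278.5,231),18),((278,265),14)]: print(uv,z,onz(f,*uv,z).round(1))
```

```text
[528.93971321 507.64506385 311.04824842]
178 0 0; 186 269 289; 194 268 290; 202 268 289; 210 268 289; 218 268 288; 226 268 288; 234 273 283; 242 273 283; 250 272 283; 258 272 282; 266 272 282; 
(279.5, 180) 18 [508.7 468.2  18. ]
(279.5, 192) 18 [503.5 459.5  18. ]
(279.5, 180) 0 [507.4 465.8   0. ]
(278.5, 231) 18 [485.2 430.7  18. ]
(278, 265) 14 [467.8 402.5  14. ]
```

```bash
python3 go.py 496 450.5 72.5 -31.6
```

```text
pos [495.  449.6 219.8] yaw -31.17 t 4.35 w 60.6
dp [1.200e+00 1.000e-01 1.473e+02] rotz 0.007 Rz [ 1.8e-03 -5.0e-04 -1.0e+00]
```

Request:
arm_command(moves=[{"hand": -0.4,"dp": [1,0,40],"rotation": [0,0,0.007]},{"hand": -0.4,"dp": [1,0,80],"rotation": [0,0,0.007]},{"hand": -0.4,"dp": [1,0,115],"rotation": [0,0,0.007]},{"hand": -0.4,"dp": [1,0,135],"rotation": [0,0,0.007]},{"hand": -0.4,"dp": [1,0,147],"rotation": [0,0,0.007]},{"hand": -0.4,"dp": [1,0,147],"rotation": [0,0,0.007]}])

```text
t: 4.95
position: [495.1, 450.0, 72.2]
tcp_rot: [0.0, 0.873, 0.488, -0.0]
contact_force: [-0.6, 0.3, 0.0]
grip_width: 61.1
grip_force: 0.0
```

Request:
arm_command(moves=[{"hand": 1,"dp": [0,0,0],"rotation": [0,0,0]},{"hand": 1,"dp": [0,0,0],"rotation": [0,0,0]},{"hand": 1,"dp": [0,0,0],"rotation": [0,0,0]},{"hand": 1,"dp": [0,0,0],"rotation": [0,0,0]},{"hand": 1,"dp": [0,0,0],"rotation": [0,0,0]},{"hand": 1,"dp": [0,0,0],"rotation": [0,0,0]}], grip_force=40)

```text
t: 5.55
position: [494.5, 451.5, 72.6]
tcp_rot: [-0.0, 0.873, 0.489, 0.0]
contact_force: [0.1, -0.3, 0.3]
grip_width: 21.0
grip_force: 0.1
```

Request:
arm_command(moves=[{"hand": 1,"dp": [0,0,0],"rotation": [0,0,0]},{"hand": 1,"dp": [0,0,0],"rotation": [0,0,0]},{"hand": 1,"dp": [0,0,0],"rotation": [0,0,0]},{"hand": 1,"dp": [0,0,-10],"rotation": [0,0,0]},{"hand": 1,"dp": [0,0,-50],"rotation": [0,0,0]},{"hand": 1,"dp": [0,0,-100],"rotation": [0,0,0]},{"hand": 1,"dp": [0,0,-150],"rotation": [0,0,0]},{"hand": 1,"dp": [0,0,-200],"rotation": [0,0,0]}])

```text
t: 6.35
position: [494.2, 451.0, 274.8]
tcp_rot: [-0.0, 0.873, 0.488, 0.0]
contact_force: [0.4, 1.0, -1.1]
grip_width: 18.1
grip_force: 39.9
```

```bash
python3 go.py 453 135 290 -3.6; python3 -c "
from h import *
import pickle
f=grab('wrist');pickle.dump(f,open('w3.pkl','wb'));save(f,'pics/w3.png')"
```

```text
pos [494.2 451.  274.8] yaw -31.53 t 6.35 w 18.1
dp [-290.9  130.1  -15.2] rotz -0.487 Rz [ 0.e+00  1.e-04 -1.e+00]
```

View pics/w3.png

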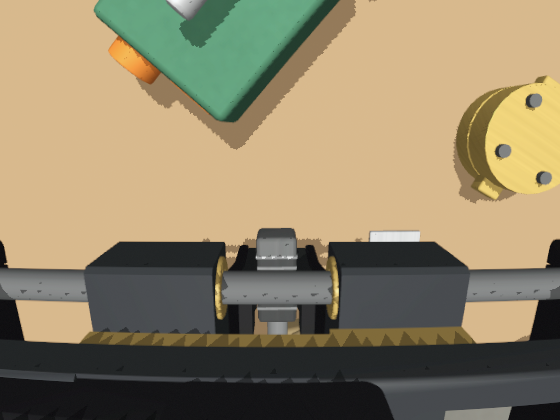

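Pin held, centred at column 277. The grip end is at row ~229 (with end face to 243), and the shoulder at row ~320. I'll compute the shoulder offset.

Run:
```python
from h import *
import pickle
f=pickle.load(open('w3.pkl','rb'))
p,R,s=tcp()
for uv in[(277,229),(277,243),(277,265),(277,320)]:
    for h in(54,63): print(uv,h,(R.T@(onz(f,*uv,p[2]-h)-p)).round(1))
g=cv2.cvtColor(f['color'],cv2.COLOR_RGB2GRAY); print(g[222:338,277].tolist())
```

```text
(277, 229) 54 [22.  -1.  54.4]
(277, 229) 63 [19.2 -1.  63.3]
(277, 243) 54 [16.1 -1.  54.3]
(277, 243) 63 [12.9 -1.  63.2]
(277, 265) 54 [ 6.5 -1.  54.1]
(277, 265) 63 [ 2.7 -1.  63. ]
(277, 320) 54 [-19.1  -1.   53.7]
(277, 320) 63 [-24.6  -1.   62.6]
[190, 190, 189, 189, 189, 178, 94, 64, 66, 66, 67, 67, 67, 67, 71, 84, 107, 124, 130, 135, 138, 139, 139, 139, 139, 139, 139, 139, 139, 139, 139, 139, 139, 133, 129, 164, 154, 105, 90, 89, 89, 88, 89, 89, 104, 142, 163, 148, 81, 63, 69, 79, 86, 93, 100, 106, 110, 113, 116, 120, 124, 128, 130, 132, 134, 135, 136, 137, 138, 139, 139, 138, 138, 136, 135, 113, 118, 128, 126, 123, 115, 106, 89, 86, 88, 133, 156, 146, 104, 88, 88, 88, 87, 87, 87, 87, 87, 86, 84, 80, 155, 155, 155, 155, 155, 155, 155, 154, 154, 154, 154, 151, 127, 79, 79, 79]
```

```bash
python3 go.py 448 5 320 -3.6
```

```text
pos [497.6 453.2 284.8] yaw -31.54 t 6.4 w 17.6
dp [-407.4  192.3  -41. ] rotz -0.488 Rz [ 0.011   0.0119 -0.9999]
```

Request:
arm_command(moves=[{"hand": 1,"dp": [-404,194,-45],"rotation": [0,0,-0.487]},{"hand": 1,"dp": [-404,194,-45],"rotation": [0,0,-0.487]},{"hand": 1,"dp": [-404,194,-45],"rotation": [0,0,-0.487]},{"hand": 1,"dp": [-404,194,-45],"rotation": [0,0,-0.487]},{"hand": 1,"dp": [-404,194,-45],"rotation": [0,0,-0.487]},{"hand": 1,"dp": [-404,194,-45],"rotation": [0,0,-0.487]},{"hand": 1,"dp": [-404,194,-45],"rotation": [0,0,-0.487]},{"hand": 1,"dp": [-404,194,-45],"rotation": [0,0,-0.487]}])

```text
t: 7.2
position: [453.1, 53.3, 312.8]
tcp_rot: [-0.0, 0.729, 0.684, 0.001]
contact_force: [1.0, -0.5, -0.3]
grip_width: 17.8
grip_force: 39.9
```

```bash
python3 go.py 448 5 320 -3.6
```

```text
pos [453.1  53.3 312.8] yaw -3.62 t 7.2 w 17.8
dp [-48.5  -2.   -7.2] rotz -0.0 Rz [ 7.e-04  8.e-04 -1.e+00]
```

Request:
arm_command(moves=[{"hand": 1,"dp": [-48,-2,-7],"rotation": [0,0,0]},{"hand": 1,"dp": [-48,-2,-7],"rotation": [0,0,0]},{"hand": 1,"dp": [-48,-2,-7],"rotation": [0,0,0]},{"hand": 1,"dp": [-48,-2,-7],"rotation": [0,0,0]}])

```text
t: 7.6
position: [448.7, 8.7, 319.3]
tcp_rot: [-0.0, 0.729, 0.685, 0.0]
contact_force: [-0.5, 0.8, -0.7]
grip_width: 18.0
grip_force: 39.9
```

```bash
python3 go.py 453 135 290 -3.6; python3 -c "
from h import *
import pickle
f=grab('wrist');pickle.dump(f,open('w4.pkl','wb'));c=f['color'][60:340,130:430];cv2.imwrite('pics/w4.png',cv2.resize(c,None,fx=2,fy=2,interpolation=cv2.INTER_CUBIC)[:,:,::-1])
g=grab('top');save(g,'pics/top1.png');pickle.dump(g,open('top1.pkl','wb'))"
```

```text
pos [448.7   8.7 319.3] yaw -3.52 t 7.6 w 18.0
dp [126.3  -3.5  29.4] rotz 0.001 Rz [-0.e+00  6.e-04 -1.e+00]
```

View pics/w4.png

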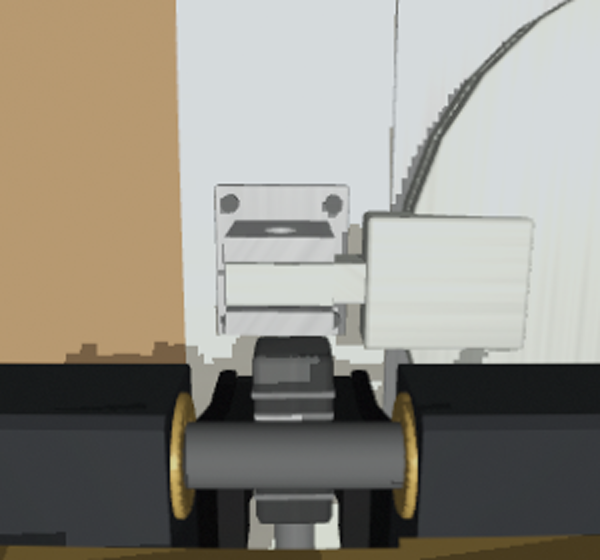

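The lid is closed and the tongue sits between the ears. In the crop, the left ear's top is at u 225–336, v 237–263, and the right ear's at v 306–335. The pin's centre is at u ≈ 293.5.

Run:
```python
from h import *
import pickle
f=pickle.load(open('w4.pkl','rb')); p=np.array([448.7,8.7,319.3]);yw=np.radians(-3.52)
R=np.array([[-np.sin(yw),np.cos(yw),0],[np.cos(yw),np.sin(yw),0],[0,0,-1]])
f=dict(f);T=np.array(f['T_tool_cam']);f['A']=R@T[:3,:3];f['C']=R@T[:3,3]+p
P=lambda u,v,z:onz(f,130+u/2-.25,60+v/2-.25,z)
pts=[P(u,v,183) for u,v in[(225,237),(336,237),(336,263),(225,263),(225,306),(336,306),(336,335),(225,335)]]
for q in pts: print(q.round(1))
print('fork mean',np.mean(pts,0).round(1),'width',np.linalg.norm(pts[0]-pts[1]))
e=P(293.5,360,p[2]-54); print('pin grip top tool', (R.T@(e-p)).round(1)); e=P(293.5,521,p[2]-54); print('shoulder', (R.T@(e-p)).round(1))
d=pts[1]+pts[2]+pts[5]+pts[6]-pts[0]-pts[3]-pts[4]-pts[7]; print('yaw',np.degrees(np.arctan2(d[1],d[0])))
print('hole side',)
```

```text
[429.1  43.3 183. ]
[465.1  41.1 183. ]
[464.7  32.5 183. ]
[428.4  34.7 183. ]
[427.2  20.3 183. ]
[464.   18.1 183. ]
[463.6   8.  183. ]
[426.4  10.3 183. ]
fork mean [446.1  26.  183. ] width 36.03492493840759
pin grip top tool [18.4  0.6 54. ]
shoulder [-20.9   0.6  54. ]
yaw -3.48189861921367
hole side
```

Request:
arm_command(moves=[{"hand": 1,"dp": [119,-3.6,0],"rotation": [0,0,0]},{"hand": 1,"dp": [119,-3.6,0],"rotation": [0,0,0]},{"hand": 1,"dp": [119,-3.6,0],"rotation": [0,0,0]},{"hand": 1,"dp": [119,-3.6,50],"rotation": [0,0,0]},{"hand": 1,"dp": [119,-3.6,90],"rotation": [0,0,0]},{"hand": 1,"dp": [119,-3.6,90],"rotation": [0,0,0]},{"hand": 1,"dp": [119,-3.6,90],"rotation": [0,0,0]},{"hand": 1,"dp": [119,-3.6,90],"rotation": [0,0,0]}])

```text
t: 8.5
position: [454.1, 127.4, 231.3]
tcp_rot: [0.001, 0.729, 0.685, 0.002]
contact_force: [-0.1, 0.0, 0.1]
grip_width: 17.5
grip_force: 39.9
```

```bash
python3 go.py 452.4 128 228.6 -3.5; python3 -c "
from h import *
import pickle
f=grab('scene');pickle.dump(f,open('s5.pkl','wb'))
print([proj(f,x).round() for x in [(446,26,165),(450,60,165),(452,128,165)]])
u,v=proj(f,(448,45,165)).astype(int);print(u,v)
c=f['color'][v-35:v+35,u-50:u+50];cv2.imwrite('pics/s5.png',cv2.resize(c,None,fx=8,fy=8,interpolation=cv2.INTER_CUBIC)[:,:,::-1])"
```

```text
pos [454.1 127.4 231.3] yaw -3.59 t 8.5 w 17.5
dp [ 0.5 -1.7  2.6] rotz -0.002 Rz [ 0.0034  0.0017 -1.    ]
[array([308., 197.]), array([316., 202.]), array([334., 211.])]
312 199
```

View pics/s5.png

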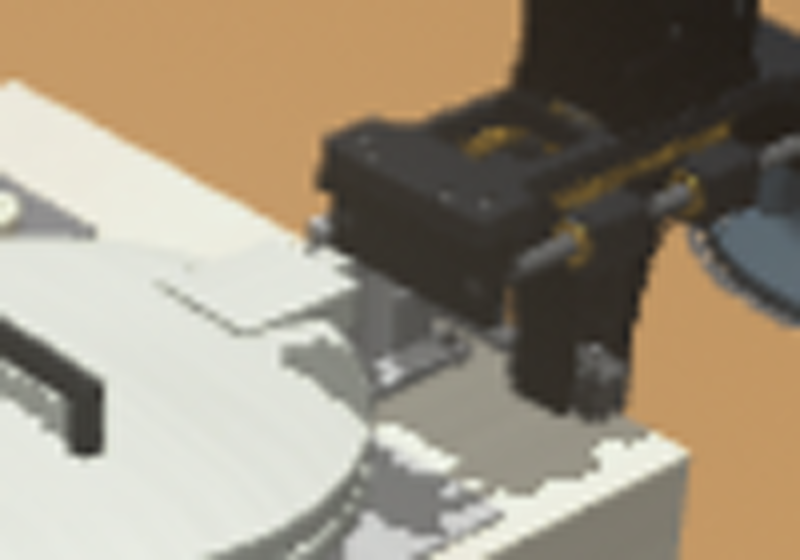

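The gripper blocks the fork in this view, so I'll average the noisy pose readings before inserting.

```bash
cat > avg.py <<'E'
from h import *
import sys
P=[];F=[];Y=[]
for i in range(8):
    p,R,s=tcp();P.append(p);F.append(s['contact_force']);Y.append([np.degrees(np.arctan2(R[1,1],R[0,1])),R[0,2],R[1,2]]);grab_frame('top')
P=np.array(P);print('mean',P.mean(0).round(2),'sd',P.std(0).round(2),'F',np.mean(F,0).round(1),'yaw,tilt',np.mean(Y,0).round(4),'t',s['t'],'w',s['grip_width'])
E
python3 avg.py
```

```text
mean [453.43 126.92 230.65] sd [0.43 0.17 0.55] F [-0.1 -0.1 -0.8] yaw,tilt [-3.6118e+00  2.4000e-03  1.5000e-03] t 8.9 w 17.348747805824527
```

Request:
arm_command(moves=[{"hand": 1,"dp": [0,-1,2.2],"rotation": [0,0,0]},{"hand": 1,"dp": [-3,-1,2.2],"rotation": [0,0,0]},{"hand": 1,"dp": [-7,-1,2.2],"rotation": [0,0,0]},{"hand": 1,"dp": [-11,-1,2.2],"rotation": [0,0,0]},{"hand": 1,"dp": [-14,-1,2.2],"rotation": [0,0,0]},{"hand": 1,"dp": [-17,-1,2.2],"rotation": [0,0,0]},{"hand": 1,"dp": [-19,-1,2.2],"rotation": [0,0,0]},{"hand": 1,"dp": [-19,-1,2.2],"rotation": [0,0,0]}])

```text
t: 9.75
position: [450.4, 107.4, 227.2]
tcp_rot: [-0.0, 0.729, 0.684, -0.0]
contact_force: [-1.1, -0.1, 1.4]
grip_width: 17.4
grip_force: 39.9
```

```bash
python3 avg.py
```

```text
mean [450.39 107.58 227.14] sd [0.02 0.1  0.04] F [-1.  -0.4  0.7] yaw,tilt [-3.616e+00 -4.000e-04 -2.000e-04] t 10.1 w 17.714111047399438
```

Request:
arm_command(moves=[{"hand": 1,"dp": [-3,0.3,-0.6],"rotation": [0,0,0]},{"hand": 1,"dp": [-6,0.3,-0.6],"rotation": [0,0,0]},{"hand": 1,"dp": [-9,0.3,-0.6],"rotation": [0,0,0]},{"hand": 1,"dp": [-12,0.3,-0.6],"rotation": [0,0,0]},{"hand": 1,"dp": [-14,0.3,-0.6],"rotation": [0,0,0]},{"hand": 1,"dp": [-14,0.3,-0.6],"rotation": [0,0,0]}])

```text
t: 10.75
position: [449.8, 93.3, 227.7]
tcp_rot: [0.0, 0.729, 0.684, -0.0]
contact_force: [-1.6, -1.2, 0.0]
grip_width: 17.8
grip_force: 39.9
```

```bash
python3 avg.py
```

```text
mean [449.82  93.44 227.66] sd [0.02 0.14 0.02] F [-1.6 -0.6  0.4] yaw,tilt [-3.6261e+00 -4.0000e-04 -4.0000e-04] t 11.1 w 17.589058467646183
```

Request:
arm_command(moves=[{"hand": 1,"dp": [-4,0.2,0],"rotation": [0,0,0]},{"hand": 1,"dp": [-8,0.2,0],"rotation": [0,0,0]},{"hand": 1,"dp": [-12,0.2,0],"rotation": [0,0,0]},{"hand": 1,"dp": [-16,0.2,0],"rotation": [0,0,0]},{"hand": 1,"dp": [-20,0.2,0],"rotation": [0,0,0]},{"hand": 1,"dp": [-23,0.2,0],"rotation": [0,0,0]},{"hand": 1,"dp": [-25,0.2,0],"rotation": [0,0,0]},{"hand": 1,"dp": [-25,0.2,0],"rotation": [0,0,0]}])

```text
t: 11.95
position: [448.4, 68.3, 227.7]
tcp_rot: [0.0, 0.729, 0.684, -0.0]
contact_force: [-2.8, 0.2, 1.1]
grip_width: 17.7
grip_force: 39.9
```

Request:
arm_command(moves=[{"hand": 1,"dp": [-2,0,0],"rotation": [0,0,0]},{"hand": 1,"dp": [-4,0,0],"rotation": [0,0,0]},{"hand": 1,"dp": [-4,0,0],"rotation": [0,0,0]}])

```text
t: 12.25
position: [448.2, 65.0, 227.7]
tcp_rot: [-0.0, 0.729, 0.684, 0.0]
contact_force: [-3.0, 2.4, 0.8]
grip_width: 17.7
grip_force: 39.9
```

Request:
arm_command(moves=[{"hand": 1,"dp": [-2,0,0],"rotation": [0,0,0]},{"hand": 1,"dp": [-3,0,0],"rotation": [0,0,0]},{"hand": 1,"dp": [-3,0,0],"rotation": [0,0,0]},{"hand": 1,"dp": [-3,0,0],"rotation": [0,0,0]}])

```text
t: 12.65
position: [448.2, 64.7, 227.8]
tcp_rot: [-0.001, 0.728, 0.685, 0.001]
contact_force: [-3.3, 9.7, -0.6]
grip_width: 17.6
grip_force: 39.9
```

Request:
arm_command(moves=[{"hand": 1,"dp": [-1,0,0],"rotation": [0,0,0]},{"hand": 1,"dp": [-1,0,0],"rotation": [0,0,0]},{"hand": 1,"dp": [2,0,0],"rotation": [0,0,0]},{"hand": 1,"dp": [2,0,0],"rotation": [0,0,0]},{"hand": 0.25,"dp": [2,0,0],"rotation": [0,0,0]},{"hand": 0.25,"dp": [2,0,0],"rotation": [0,0,0]},{"hand": 0.25,"dp": [2,0,0],"rotation": [0,0,0]},{"hand": 0.25,"dp": [2,0,0],"rotation": [0,0,0]}])

```text
t: 13.45
position: [448.7, 63.3, 227.9]
tcp_rot: [0.0, 0.729, 0.684, 0.0]
contact_force: [0.4, 0.8, -0.6]
grip_width: 31.6
grip_force: 0.0
```

Request:
arm_command(moves=[{"hand": 0.25,"dp": [0,0,0],"rotation": [0,0,0]},{"hand": 0.25,"dp": [0,0,-10],"rotation": [0,0,0]},{"hand": 0.25,"dp": [0,0,-40],"rotation": [0,0,0]},{"hand": 0.25,"dp": [0,0,-85],"rotation": [0,0,0]},{"hand": 0.25,"dp": [-60,0,-100],"rotation": [0,0,0]},{"hand": 1,"dp": [-80,0,-100],"rotation": [0,0,0]},{"hand": 1,"dp": [-80,0,-100],"rotation": [0,0,0]},{"hand": 1,"dp": [-80,0,-100],"rotation": [0,0,0]}])

```text
t: 14.25
position: [443.2, -16.4, 328.4]
tcp_rot: [0.0, 0.73, 0.684, 0.001]
contact_force: [-0.2, 0.4, 0.2]
grip_width: 15.8
grip_force: 0.0
```

```bash
python3 go.py 543 -195 230 -3.5; python3 -c "
from h import *
import pickle
f=grab('wrist');pickle.dump(f,open('w6.pkl','wb'));save(f,'pics/w6.png');p,R,s=tcp();print(p,s['t'])
for X in [(446,26,165),(449,65,165),(450,85,165)]: print(proj(f,X).round())"
```

```text
pos [443.2 -16.4 328.4] yaw -3.71 t 14.25 w 15.8
dp [-171.9  111.    98.3] rotz -0.004 Rz [ 0.0012  0.001  -1.    ]
[443.20375737 -15.46976567 328.04573848] 14.3
[275. 160.]
[276. 104.]
[276.  74.]
```

View pics/w6.png

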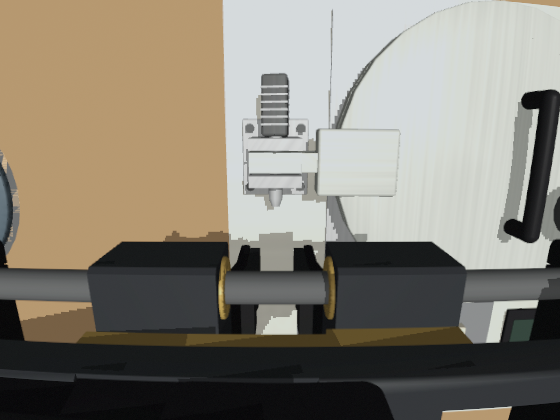

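The pin is through both ears with its shoulder flush on the left ear (row ~137) and its tip out at row 205, so it's home. Next, the keys.

Request:
arm_command(moves=[{"hand": 1,"dp": [-173,112,0],"rotation": [0,0,0]},{"hand": 1,"dp": [-173,112,0],"rotation": [0,0,0]},{"hand": 1,"dp": [-173,112,20],"rotation": [0,0,0]},{"hand": 1,"dp": [-173,112,60],"rotation": [0,0,0]},{"hand": 1,"dp": [-173,112,98],"rotation": [0,0,0]},{"hand": 1,"dp": [-173,112,98],"rotation": [0,0,0]},{"hand": 1,"dp": [-173,112,98],"rotation": [0,0,0]},{"hand": 1,"dp": [-173,112,98],"rotation": [0,0,0]}])

```text
t: 15.1
position: [545.0, -194.4, 230.9]
tcp_rot: [0.0, 0.728, 0.685, 0.001]
contact_force: [0.5, -0.6, 1.0]
grip_width: 0.5
grip_force: 0.0
```

```bash
python3 avg.py; python3 go.py 544 -196 202 -3.5
```

```text
mean [ 544.84 -194.86  231.34] sd [0.27 0.28 0.38] F [ 0.2 -0.4  0. ] yaw,tilt [-3.5131e+00  2.9000e-03  4.0000e-04] t 15.45 w 0.6433514468960074
pos [ 544.3 -195.4  230.5] yaw -3.58 t 15.5 w 0.4
dp [-0.6 -0.3 28.5] rotz -0.001 Rz [ 1.4e-03  3.0e-04 -1.0e+00]
```

Request:
arm_command(moves=[{"hand": 1,"dp": [0,0,12],"rotation": [0,0,0]},{"hand": 1,"dp": [0,0,20],"rotation": [0,0,0]},{"hand": 1,"dp": [0,0,25],"rotation": [0,0,0]},{"hand": 1,"dp": [0,0,29],"rotation": [0,0,0]},{"hand": 1,"dp": [0,0,30],"rotation": [0,0,0]},{"hand": 1,"dp": [0,0,30],"rotation": [0,0,0]}])

```text
t: 16.1
position: [543.9, -195.8, 204.5]
tcp_rot: [-0.002, 0.729, 0.684, 0.002]
contact_force: [-13.3, 7.1, 39.3]
grip_width: 0.6
grip_force: 19.4
```

Request:
arm_command(moves=[{"hand": 1,"dp": [0,0,-8],"rotation": [0,0,0]},{"hand": 1,"dp": [0,0,-30],"rotation": [0,0,0]},{"hand": 1,"dp": [10,10,-30],"rotation": [0,0,0]},{"hand": 1,"dp": [49.4,46.6,-30],"rotation": [0,0,0]},{"hand": 1,"dp": [49.4,46.6,-30],"rotation": [0,0,0]},{"hand": 1,"dp": [49.4,46.6,-30],"rotation": [0,0,0]},{"hand": 1,"dp": [49.4,46.6,-30],"rotation": [0,0,0]}])

```text
t: 16.8
position: [593.1, -149.4, 228.5]
tcp_rot: [-0.001, 0.729, 0.684, -0.001]
contact_force: [-0.8, -0.0, -0.1]
grip_width: 0.9
grip_force: 0.0
```

```bash
python3 avg.py
```

```text
mean [ 593.07 -150.08  229.34] sd [0.2  0.29 0.45] F [-0.3  0.1 -0.1] yaw,tilt [-3.6919e+00 -8.0000e-04 -1.0000e-04] t 17.15 w 0.3767543281994551
```

Request:
arm_command(moves=[{"hand": 1,"dp": [0,0,10],"rotation": [0,0,0]},{"hand": 1,"dp": [0,0,18],"rotation": [0,0,0]},{"hand": 1,"dp": [0,0,22],"rotation": [0,0,0]},{"hand": 1,"dp": [0,0,25],"rotation": [0,0,0]},{"hand": 1,"dp": [0,0,26],"rotation": [0,0,0]},{"hand": 1,"dp": [0,0,26],"rotation": [0,0,0]}])

```text
t: 17.8
position: [593.4, -149.3, 205.1]
tcp_rot: [-0.001, 0.729, 0.684, 0.0]
contact_force: [-4.5, 1.5, 12.3]
grip_width: 0.5
grip_force: 5.8
```

Request:
arm_command(moves=[{"hand": 1,"dp": [0,0,-8],"rotation": [0,0,0]},{"hand": 1,"dp": [0,0,-28],"rotation": [0,0,0]},{"hand": 1,"dp": [0,-15,-28],"rotation": [0,0,0]},{"hand": 1,"dp": [0.8,-109,-28],"rotation": [0,0,0]},{"hand": 1,"dp": [0.8,-109,-28],"rotation": [0,0,0]},{"hand": 1,"dp": [0.8,-109,-28],"rotation": [0,0,0]},{"hand": 1,"dp": [0.8,-109,-28],"rotation": [0,0,0]},{"hand": 1,"dp": [0.8,-109,-28],"rotation": [0,0,0]}])

```text
t: 18.6
position: [486.5, -141.6, 232.2]
tcp_rot: [0.001, 0.729, 0.685, 0.001]
contact_force: [1.2, 0.5, 0.2]
grip_width: 0.4
grip_force: 0.0
```

```bash
python3 avg.py
```

```text
mean [ 486.05 -141.69  231.81] sd [0.43 0.05 0.22] F [ 0.3 -0.2  0.2] yaw,tilt [-3.5781e+00  6.0000e-04 -7.0000e-04] t 18.95 w 0.37494398010938973
```

Request:
arm_command(moves=[{"hand": 1,"dp": [0,-1,12],"rotation": [0,0,0]},{"hand": 1,"dp": [0,-1,20],"rotation": [0,0,0]},{"hand": 1,"dp": [0,-1,24],"rotation": [0,0,0]},{"hand": 1,"dp": [0,-1,27],"rotation": [0,0,0]},{"hand": 1,"dp": [0,-1,28],"rotation": [0,0,0]},{"hand": 1,"dp": [0,-1,28],"rotation": [0,0,0]}])

```text
t: 19.6
position: [483.4, -141.6, 204.9]
tcp_rot: [-0.002, 0.729, 0.684, 0.0]
contact_force: [-5.9, 2.3, 16.2]
grip_width: 0.6
grip_force: 8.0
```

Request:
arm_command(moves=[{"hand": 1,"dp": [0,0,-8],"rotation": [0,0,0]},{"hand": 1,"dp": [0,0,-50],"rotation": [0,0,0]},{"hand": 1,"dp": [0,0,-100],"rotation": [0,0,0]},{"hand": 1,"dp": [0,0,-140],"rotation": [0,0,0]},{"hand": 1,"dp": [0,0,-140],"rotation": [0,0,0]},{"hand": 1,"dp": [0,0,-140],"rotation": [0,0,0]},{"hand": 1,"dp": [0,0,-140],"rotation": [0,0,0]}])

```text
t: 20.3
position: [483.2, -141.2, 342.3]
tcp_rot: [-0.001, 0.729, 0.685, -0.001]
contact_force: [-0.4, 0.6, -0.6]
grip_width: 0.7
grip_force: 0.0
```

```bash
python3 -c "
from h import *
print(tcp()[2]['contact_force']); print(arm.finish_job())"
```

```text
[-0.43674265  0.64091719 -0.56111868]
the job is handed in; nothing more can be done
None
```

I closed the lid, pushed the lock pin fully home, pressed four, one and start right down in that order, and handed the job in at about 20 s; no verdict came back, and the press on the four key peaked at 39 N, just under the 40 N limit.

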